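# Brace the laundry jar in its holder and unscrew the tight cap

## Task

Two wooden jar holders are screwed to the laundry counter: pick up the square jar with its cap still tight, set it fully down into the holder whose recess fits it, so that it cannot turn. Then unscrew its tight cap anticlockwise (seen from above) until the cap comes free of the neck, leaving the jar sitting in its holder, and finish while still holding the cap level in the gripper, still and clear of the jar, centred a few centimetres above its open neck. Leave the round jar and everything else on the counter where it is.

Things in the scene. Friction and masses are not known exactly. Their poses are not given: they have to be found in the camera images.
- jar: Loose square jar, amber glass, 0.36 to 0.6 kg, upright, black cap on. Body 56 x 56 mm, 72 mm high (lowest 6 mm stepped in to 51 mm square), shoulder to 78 mm, round neck 40 mm in diameter; 116 mm high with the cap on. Origin: centre of underside; z up, x and y square to the side faces. It may be lifted by its tight cap. Standing free on the counter it would spin with the cap.
- jar_rim (a point): Centre of the top of the jar's mouth, 102.5 mm above the jar's underside, on the neck's axis. A black rubber seal, sprung, sits in the mouth and presses the closed cap up against three lugs on the neck with about 12 N, so turning the cap takes roughly 0.2 to 0.6 N m.
- cap: Black ribbed cap of the square jar, 50 g, 34 mm high: skirt 58 mm in diameter and 18 mm high below, ribbed band 60 mm in diameter and 16 mm high above. Origin: centre of the skirt's lower edge, 82 mm above the jar's underside when closed, so it must rise over 20 mm to be clear of the mouth. z up; a raised rib on its top points along its x.
- cap_grip (a point): Point on the cap's axis at mid height of the ribbed band, 26 mm above the cap's origin; grip here, any direction. Angle of cap x from jar x, anticlockwise from above: -0.16 to 0 rad when tight; freed from 0.72 rad (the seal pops it up 2.5 mm) up to 1.2 rad, where it meets a stop; aim for 0.95 and lift straight up. Clockwise it meets a stop at -0.21.
- square_holder: Wooden holder fixed to the counter, 105 x 105 x 24 mm, with one SQUARE recess in its middle, 60 x 60 mm and 18 mm deep with a 3 mm chamfer (floor 6 mm above the counter), sides parallel to the holder's x and y axes. The square jar fits in any of its four quarter turns, with 2 mm play on each side, and cannot turn in it. Origin: centre of its underside, z up.
- square_holder_mouth (a point): Centre of the square recess at the top face of the square holder, 24 mm above the counter. Jar fully down: its underside is 18 mm below this point.
- round_holder: The other wooden holder, same size, with a ROUND recess 64 mm in diameter, 18 mm deep; the square jar does not fit in it. Fixed. The two holders swap places from start to start. Origin: centre of its underside.
- round_jar: A loose jar like the square one, same height and same black cap, but with a round body 59 mm in diameter, 0.45 kg. Not to be moved. It and the square jar swap places from start to start. Origin: centre of its underside.
- soap: Loose bar of soap, 85 x 55 x 28 mm, bystander. Origin: centre of underside.
- peg0: Loose wooden clothes peg, 76 x 10 x 13 mm, lying along its x, near the robot, bystander. Origin: centre of underside.
- peg1: Loose wooden clothes peg, 76 x 10 x 13 mm, lying along its x, at the far side, bystander. Origin: centre of underside.
- scoop: Loose white plastic measuring mug, 68 mm in diameter, 62 mm high, handle at +y, bystander. Origin: centre of underside.
- brush: Loose scrubbing brush, 50 x 150 x 34 mm, long side along its y, bystander. Origin: centre of underside.
- spray: Loose white spray bottle, 66 mm in diameter, 198 mm high, bystander at the far right. Origin: centre of underside.
- tin: Loose tin, 72 mm in diameter, 85 mm high, bystander at the near left. Origin: centre of underside.
- peg_tub: Loose grey tub of clothes pegs, 90 x 120 mm, 60 mm high (pegs stand to 70 mm), bystander at the far left. Origin: centre of underside.
There are look-alikes about, which are no part of the job. Leave any blue or green look-alike of the jar alone.

How it is judged (in metres and radians):
On the way, in this order (a step that is already met when the one before it is completed fails the run):
1. the square jar stands fully down in the square recess with its cap still tight (z of jar in the frame of square_holder_mouth below -0.013 m and horizontal distance between jar and square_holder_mouth below 0.008 m and angle between jar's own z axis and vertical below 0.08 rad and angle between the x axis of cap and the x axis of jar, either way round below 0.5 rad and z of cap in the frame of jar between 0.077 and 0.087 m), for 0.2 s.
2. the cap has been turned until its lugs are free (over 0.7 rad from the jar's x axis), the jar still down in the recess (z of jar in the frame of square_holder_mouth below -0.013 m and horizontal distance between jar and square_holder_mouth below 0.008 m and angle between jar's own z axis and vertical below 0.08 rad and angle between the x axis of cap and the x axis of jar, either way round above 0.7 rad), for 0.1 s.
At the end, for the whole second after the job is handed in: Square jar upright (0.08 rad), at least 13 mm deep in the square recess, within 8 mm of its centre. Cap gripped (over 1 N), at rest, level within 0.2 rad, not touching the jar, its skirt's lower edge 2 to 70 mm above the jar's rim and within 20 mm of its axis (z of jar in the frame of square_holder_mouth below -0.013 m and horizontal distance between jar and square_holder_mouth below 0.008 m and angle between jar's own z axis and vertical below 0.08 rad and z of cap in the frame of jar_rim between 0.002 and 0.07 m and horizontal distance between cap and jar_rim below 0.02 m and angle between cap's own z axis and vertical below 0.2 rad and contact force between the fingers and cap above 1 N and contact force between cap and jar below 0.05 N and linear speed of each of cap, jar below 0.03 m/s); the arm keeps its last pose, push and grip.
It fails at once if the round jar or another bystander is pushed more than 30 mm or knocked over (distance of any of round_jar, soap, peg0, peg1, scoop, brush, spray, tin, peg_tub from where it was at the start of the episode above 0.03 m or angle between any of round_jar, soap, peg0, peg1, scoop, brush, spray, tin, peg_tub's own z axis and vertical above 0.5 rad).
It also fails if it takes over 48 s, if anything falls off the work surface, if the arm or the gripper's body presses on something with over 40 N, if the wrist force passes 120 N, or if a joint passes its speed limit or range.

## Robot

A 6-joint arm with a two-finger parallel gripper is mounted at the origin on the work surface. World frame = base frame: x ahead of the robot, y to its left, z up, the work surface at z = 0. Lengths are in mm, angles in rad, forces in N, time in s.
With the tool pointing down it reaches from about 300 to 875 mm from the base axis. Payload 6.4 kg.
Tool frame: the origin (TCP) lies between the finger pads; the fingertips stand 17 mm ahead of it and the grasp point (between the pads) lies 2 mm behind it; z points along the fingers, y is the line along which they close (so a half turn about z gives the same grasp; the last joint's range is limited). The gripper opens to 88 mm and grips with 3 to 60 N. Pads are 18 mm wide; open, the fingers measure 123 mm over their backs; the gripper's body (75 mm by 187 mm) begins 45 mm behind the grasp point.
Start: joints at [0.927, 0.181, 1.607, -0, 1.354, -0.206], TCP at [243.761, 520.79, 255.714] pointing down, gripper open.
Joint ranges: [-2.99, 2.99], [-0.89, 2.07], [0.3, 2.58], [-1.14, 4.28], [0, 2.63], [-3.12, 3.12]. Speed limits (rad/s): [2.57, 2.57, 3.01, 3.14, 3.14, 3.14].

## Interface

Orientations are given as a unit quaternion [w, x, y, z].
In Python, from rig import get_obs, camera, get_calibration, finish_job gives the robot as it stands.
- The arm moves only by the tool carry_out, never from a script. Its argument "deltas" is text: rows parted by semicolons, each of 7 numbers parted by spaces: the shift along the tool's x, y, z scaled (see below), then the turn, a rotation vector about the tool's x, y, z scaled (see below), then the closure, from 0 (fully open) to 1 (shut). A call has 1 to 5 rows; each row shifts and turns the commanded pose from where the row before left it, along the tool's axes as they then stand; what a row does not reach is not made up. The controller multiplies each number of a shift by 3 cm and each number of a turn by 0.12 rad. A row lasts 1/12 s, in which the tool goes at most 41.7 mm and 7.16 degrees, less where a joint would pass 70% of its speed; a pose out of reach is approached as far as the arm can. A call with a number of a shift or a turn outside -1 to 1 is refused whole. A call with a gripper value outside its range is refused whole. The fingers move at their own pace and stop on an object; "squeeze" is the grip in N (left out, the last holds). Time passes only in rows, so rows that do not move let the fingers close. It gives the time, the measured TCP pose, the force, the opening and the grip force at its end, in the units of the state.
- get_obs(): the state, without advancing time (a new reading comes with each control period).
- camera(name): name is "side" or "top" or "wrist"; returns (picture, depth): 420x560x3 uint8, blue, green, red; 420x560 float32, mm along the optical axis (not along the pixel's ray), 0 where there is no reading.
- get_calibration(name): a dict with "mtx" (3x3 intrinsics, pixels), "R" (3x3) and "t" (3): a world point X has camera coordinates R X + t; the wrist camera has in their place "tool_from_camera" (4x4, takes a point from camera to tool coordinates, whose origin is the TCP and whose axes are the flange's). Camera axes: x right, y down, z forward; pixel columns grow to the right and rows downward; lengths in mm; the calibration is good to about 2 mm. A picture is of the moment at which its call begins: read the wrist's pose just before it. get_calibration takes no time and is no camera call.
- finish_job(): hands the job in; it is judged then, once.
The state is a dict: "time": time; "qpos": joint angles; "joint_vel": joint speeds; "effort": joint torques, N m; "ee_pos": TCP position; "tcp_rot": TCP orientation; "contact_force": force on the tool from outside, world axes, zero at the start; "torque": the same for the moment, N m; "opening": opening from 0.0 (shut) to 1.0 (fully open); "grasp_force": force on a finger pad.
Only numpy, scipy, OpenCV 4.12 (cv2) and the standard library are available. Lean on these libraries where they do the work, as an engineer would, in place of code of your own. Each camera call takes 0.05 s, during which the arm holds its last target. There are 200 camera calls.

## Working session

There is one attempt and no reset: what is moved stays moved. The work goes in short steps, Python scripts to look and compute and a tool call to move; the robot and the scene stay as the last step left them, time stands still between calls to the robot, and variables do not carry over. Pictures are saved under pics/ and viewed, at most 10 in all, crops included, and the job is handed in when it is done.

Besides the shell and the picture viewer there is one more tool, called after "Call:" as name(argument=value, ...) on one line, values as JSON. carry_out: Moves the arm, as the interface text tells. Its arguments: {"type":"object","properties":{"deltas":{"type":"string"},"squeeze":{"type":"number"}},"required":["deltas"]}

```bash
ls; mkdir -p pics; python3 - <<'E'
from rig import *
import cv2,numpy as np
print(get_obs())
for n in ["top","side"]:
    p,d=camera(n); cv2.imwrite(f"pics/{n}0.png",p); np.save(f"{n}0.npy",d)
    c=get_calibration(n); print(n,{k:np.round(v,3).tolist() for k,v in c.items()})
print(get_calibration("wrist"))
E
```

```text
pics
{'time': 0.0, 'qpos': array([ 9.26726752e-01,  1.81500491e-01,  1.60798329e+00, -2.02984572e-05,
        1.35377767e+00, -2.06283928e-01]), 'joint_vel': array([ 1.50373915e-04, -6.87107571e-04, -3.55338824e-04,  2.98072858e-04,
        3.52197535e-04, -2.76700193e-05]), 'effort': array([-1.91040031e-03, -4.33845055e+01, -3.41855621e+01,  7.00907595e-02,
        3.85071826e-02, -9.25327868e-05]), 'ee_pos': array([243.44246323, 520.38077346, 254.8448518 ]), 'tcp_rot': array([-3.35146157e-04,  2.17146782e-01,  9.76138606e-01, -7.64193807e-04]), 'contact_force': array([0.52177585, 0.65791084, 0.29495267]), 'torque': array([-0.033616  , -0.01899051,  0.05741875]), 'grasp_force': 0.0, 'opening': 0.9956251682433764}
top {'mtx': [[514.342, 0.0, 278.083], [0.0, 514.342, 208.955], [0.0, 0.0, 1.0]], 'R': [[-0.016, -1.0, -0.003], [-0.986, 0.016, -0.164], [0.164, 0.0, -0.986]], 't': [6.897, 550.435, 1364.524]}
side {'mtx': [[489.608, 0.0, 283.615], [0.0, 489.608, 213.018], [0.0, 0.0, 1.0]], 'R': [[-1.0, -0.02, -0.024], [0.009, 0.541, -0.841], [0.03, -0.841, -0.54]], 't': [547.446, 55.171, 1403.398]}
{'mtx': array([[316.29154344,   0.        , 276.8908159 ],
       [  0.        , 316.29154344, 208.98922346],
       [  0.        ,   0.        ,   1.        ]]), 'tool_from_camera': array([[-3.79632238e-04, -9.51017582e-01, -3.09136563e-01,
         8.07633696e+01],
       [ 9.99999691e-01, -5.73860666e-04,  5.37365947e-04,
         4.63169249e-02],
       [-6.88445778e-04, -3.09136263e-01,  9.51017506e-01,
        -1.29117473e+02],
       [ 0.00000000e+00,  0.00000000e+00,  0.00000000e+00,
         1.00000000e+00]])}
```

View pics/top0.png

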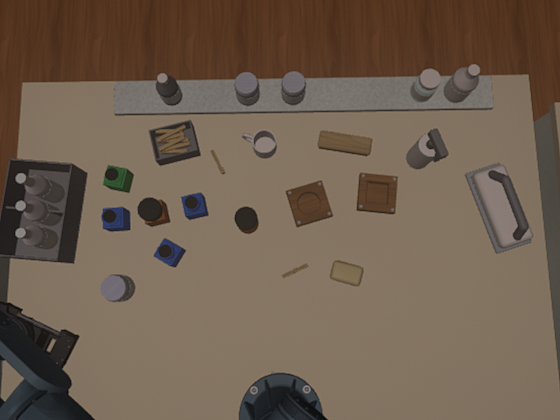

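View pics/side0.png

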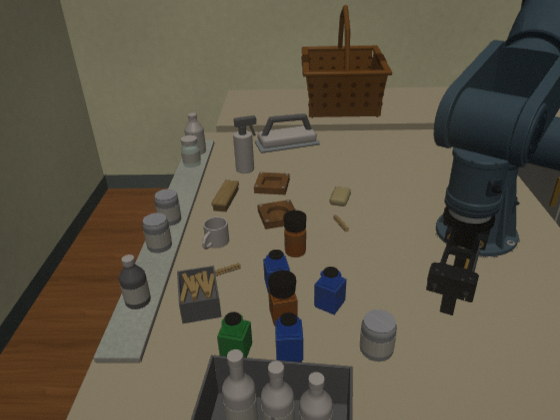

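The square amber jar shows at about (153,212) in the top view among blue and green look-alikes, and the round jar at (246,220). The holders are at (308,203) and (377,193). Next I measure them by depth and enlarge a crop.

```bash
cat > h.py <<'E'
from rig import *
import cv2,numpy as np
from scipy.spatial.transform import Rotation as Ro
def cloud(n,d):
    c=get_calibration(n); K=c["mtx"]; v,u=np.mgrid[:d.shape[0],:d.shape[1]]
    P=np.stack([(u-K[0,2])/K[0,0]*d,(v-K[1,2])/K[1,1]*d,d],-1)
    if n!="wrist": return (P-c["t"])@c["R"]
    o=get_obs(); T=c["tool_from_camera"]; q=o["tcp_rot"]
    R=Ro.from_quat([q[1],q[2],q[3],q[0]]).as_matrix()
    return (P@T[:3,:3].T+T[:3,3])@R.T+o["ee_pos"]
E
python3 - <<'E'
from h import *
p=cv2.imread("pics/top0.png"); d=np.load("top0.npy"); C=cloud("top",d)
s=cv2.imread("pics/side0.png"); S=cloud("side",np.load("side0.npy"))
for u,v in [(150,208),(160,218),(246,220),(308,203),(377,193),(195,206),(116,218),(170,252),(118,178),(116,288)]:
    print((u,v),C[v,u].round(1))
for u,v in [(282,283),(295,222),(275,215),(271,184),(276,257),(330,277),(288,325)]: print("side",(u,v),S[v,u].round(1))
def cap(W,pic,x,y,r=60):
    m=(np.hypot(W[...,0]-x,W[...,1]-y)<r)&(W[...,2]>105)&(W[...,2]<125)
    Q=W[m]; print("cap",len(Q),Q.mean(0).round(1),np.median(Q[:,2]).round(1),Q.min(0).round(1),Q.max(0).round(1))
for u,v in [(150,208),(246,220)]:
    x,y=C[v,u,:2]; cap(C,p,x,y); cap(S,s,x,y)
a=cv2.resize(p[150:270,90:210],(400,400),interpolation=cv2.INTER_CUBIC)
b=cv2.resize(p[150:250,300-20:400+0],(400,333),interpolation=cv2.INTER_CUBIC)
b=cv2.copyMakeBorder(b,0,67,0,0,0)
cv2.imwrite("pics/crop1.png",np.clip(np.hstack([a,b]).astype(float)*1.5,0,255).astype(np.uint8))
E
```

```text
(150, 208) [546.5 331.6 116.8]
(160, 218) [526.2 314.8  74.3]
(246, 220) [510.8  81.8 117.8]
(308, 203) [572.3 -86.4   8.5]
(377, 193) [ 598.2 -282.4    6.9]
(195, 206) [553.4 217.8  96.6]
(116, 218) [524.8 425.9  95.8]
(170, 252) [432.1 279.9 104.7]
(118, 178) [632.1 423.6  98.4]
(116, 288) [342.4 422.1  86.9]
side (282, 283) [541.2 352.5 117.9]
side (295, 222) [513.3 111.3 115.1]
side (275, 215) [575.8 -92.4   5.1]
side (271, 184) [ 596.  -282.8    6.8]
side (276, 257) [558.6 239.4 101.1]
side (330, 277) [434.8 312.8 100.6]
side (288, 325) [527.2 460.8 101.8]
cap 443 [545.9 332.9 116.6] 116.9 [516.1 302.8 105.2] [576.4 363.9 123.8]
cap 497 [542.1 342.8 115.3] 116.3 [513.1 306.  105. ] [572.7 369.2 120.1]
cap 417 [518.3  82.2 116.6] 116.4 [489.8  53.1 106.3] [548.9 110.6 124.8]
cap 285 [514.9  91.5 114.8] 115.8 [487.1  56.8 105.1] [542.4 117.2 119.7]
```

View pics/crop1.png

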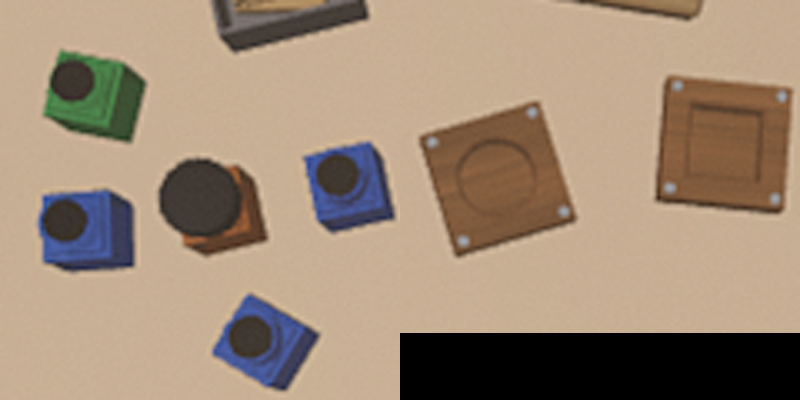

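The crop confirms that the left holder has the round recess and the right one at top-view (377,193) the square recess. The amber square jar is at about (545,335). I'll move the wrist over it.

Call:
carry_out(deltas="-0.98 -0.11 -0.13 0 0 0 0; -0.98 -0.11 -0.13 0 0 0 0; -0.98 -0.11 -0.13 0 0 0 0; -0.98 -0.11 -0.13 0 0 0 0; -0.98 -0.11 -0.13 0 0 0 0")

```text
time: 0.52
ee_pos: [370.6, 442.6, 275.0]
tcp_rot: [-0.0, 0.217, 0.976, -0.0]
contact_force: [0.2, 0.4, 0.7]
opening: 1.0
grasp_force: 0.0
```

Call:
carry_out(deltas="-0.98 -0.11 -0.13 0 0 0 0; -0.98 -0.11 -0.13 0 0 0 0; -0.98 -0.11 -0.13 0 0 0 0; -0.98 -0.11 -0.13 0 0 0 0; -0.98 -0.11 -0.13 0 0 0 0")

```text
time: 0.93
ee_pos: [496.9, 365.2, 294.4]
tcp_rot: [-0.0, 0.217, 0.976, -0.0]
contact_force: [0.8, 1.2, 0.7]
opening: 0.997
grasp_force: 0.0
```

Call:
carry_out(deltas="-0.98 -0.11 -0.13 0 0 0 0; -0.98 -0.11 -0.13 0 0 0 0; 0 0 0 0 0 0 0; 0 0 0 0 0 0 0")

```text
time: 1.27
ee_pos: [547.4, 334.2, 301.8]
tcp_rot: [-0.0, 0.218, 0.976, -0.0]
contact_force: [0.2, 0.5, -0.4]
opening: 1.002
grasp_force: 0.0
```

```bash
python3 - <<'E'
from h import *
o=get_obs(); print(o["time"],o["ee_pos"],o["tcp_rot"],o["qpos"])
p,d=camera("wrist"); C=cloud("wrist",d); cv2.imwrite("pics/w1.png",np.clip(p*1.4,0,255).astype(np.uint8)); np.save("w1.npy",C)
m=(C[...,2]>110)&(C[...,2]<125)&(np.hypot(C[...,0]-545,C[...,1]-335)<60); Q=C[m]
print(len(Q),np.median(Q,0),Q.min(0),Q.max(0)); (c,r)=cv2.minEnclosingCircle(Q[:,:2].astype(np.float32)); print(c,r)
T=cloud("top",np.load("top0.npy")); m=(T[...,2]>150)&(T[...,0]>550)&(T[...,0]<720)&(T[...,1]<-330)&(T[...,1]>-500); print("spray",T[m].min(0),T[m].max(0))
E
```

```text
1.2667 [547.42818017 334.19526067 301.80389738] [-4.77001402e-04  2.18455528e-01  9.75846762e-01 -2.29379481e-04] [ 3.63308768e-01  2.94909318e-01  1.37582219e+00  1.43496932e-04
  1.47191005e+00 -7.67038756e-01]
2690 [540.62478465 336.1902489  115.89128312] [510.93733318 304.93490188 110.40738155] [572.78928599 366.01408679 118.72957399]
(541.8973388671875, 335.4264831542969) 30.984832763671875
spray [ 650.95422861 -427.06989909  150.05049172] [ 719.64213348 -384.78892273  204.98173191]
```

View pics/w1.png

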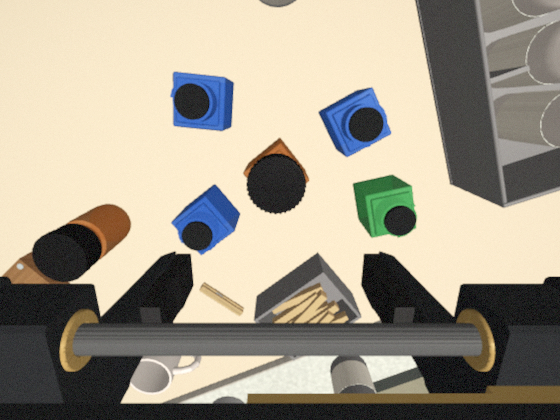

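The wrist view shows the amber jar's cap at (277,183), with a body corner at (280,140) and the blue and green look-alikes around it. The cap centre is at about (542,335,116). Now I rotate the gripper so the fingers fall in the diagonal gaps, then take a second view.

Call:
carry_out(deltas="0 0 0 0 0 1 0; 0 0 0 0 0 1 0; 0 0 0 0 0 1 0; 0 0 0 0 0 1 0; 0 0 0 0 0 1 0")

```text
time: 1.73
ee_pos: [544.9, 336.5, 302.1]
tcp_rot: [-0.0, 0.498, 0.867, -0.0]
contact_force: [-0.6, 0.6, 0.3]
opening: 0.999
grasp_force: 0.0
```

Call:
carry_out(deltas="0 0 0 0 0 1 0; 0 0 0 0 0 1 0; 0 0 0 0 0 1 0; 0 0 0 0 0 1 0; 0 0 0 0 0 1 0")

```text
time: 2.15
ee_pos: [544.8, 336.5, 302.1]
tcp_rot: [-0.0, 0.732, 0.682, -0.0]
contact_force: [0.4, -0.2, 0.9]
opening: 1.001
grasp_force: 0.0
```

Call:
carry_out(deltas="0 0 0 0 0 1 0; 0 0 0 0 0 1 0; 0 0 0 0 0 1 0; 0 0 0 0 0 1 0; 0 0 0 0 0 1 0")

```text
time: 2.57
ee_pos: [544.8, 336.6, 302.1]
tcp_rot: [-0.0, 0.9, 0.435, -0.001]
contact_force: [-0.7, -0.2, 0.2]
opening: 1.0
grasp_force: 0.0
```

Call:
carry_out(deltas="0 0 0 0 0 1 0; 0 0 0 0 0 0 0; 0 0 0 0 0 0 0")

```text
time: 2.82
ee_pos: [545.3, 336.2, 302.3]
tcp_rot: [-0.0, 0.923, 0.384, -0.0]
contact_force: [0.0, 1.0, 0.3]
opening: 1.0
grasp_force: 0.0
```

```bash
cat >> h.py <<'E'
def capfit(C,x,y):
    m=(C[...,2]>110)&(C[...,2]<125)&(np.hypot(C[...,0]-x,C[...,1]-y)<60); Q=C[m]
    return cv2.minEnclosingCircle(Q[:,:2].astype(np.float32)),np.median(Q[:,2]),Q.min(0),Q.max(0)
E
python3 - <<'E'
from h import *
o=get_obs(); print(o["time"],o["ee_pos"],o["tcp_rot"],o["qpos"])
p,d=camera("wrist"); C=cloud("wrist",d); cv2.imwrite("pics/w2.png",np.clip(p*1.4,0,255).astype(np.uint8)); np.save("w2.npy",C)
print(capfit(C,542,335))
B=[]
for A in (np.load("w1.npy"),C,cloud("top",np.load("top0.npy")),cloud("side",np.load("side0.npy"))):
    m=(A[...,2]>15)&(A[...,2]<76)&(np.hypot(A[...,0]-542,A[...,1]-335)<46); Q=A[m]; B.append(Q)
    print(len(Q),cv2.minAreaRect(Q[:,:2].astype(np.float32)))
for s in ([0,1],[0,1,2,3]):
    Q=np.vstack([B[i] for i in s]); print(cv2.minAreaRect(Q[:,:2].astype(np.float32)))
# square fit: face distance model
from scipy.optimize import least_squares
Q=np.vstack(B[:2]); Q=Q[(Q[:,2]<70)&(Q[:,2]>10)]
def f(v):
    c,s=np.cos(v[2]),np.sin(v[2]); q=(Q[:,:2]-v[:2])@np.array([[c,-s],[s,c]])
    return np.abs(q).max(1)-28
for a in (0,.4,.8,1.2):
    r=least_squares(f,[542,335,a],loss="soft_l1"); print(r.x,np.degrees(r.x[2]),r.cost,len(Q))
E
```

```text
2.8167 [545.28980525 336.24777016 302.26381162] [-1.28433532e-04  9.23187897e-01  3.84348734e-01 -3.76562334e-04] [3.67520232e-01 2.92756091e-01 1.37760453e+00 2.37614045e-04
 1.47199182e+00 1.14928843e+00]
(((544.116943359375, 335.2802429199219), 30.930986404418945), np.float64(116.01941721283364), array([513.43428098, 304.35568254, 110.23760246]), array([574.82012504, 366.18287944, 118.72701498]))
488 ((541.557861328125, 335.66595458984375), (55.957603454589844, 55.871337890625), 13.382720947265625)
516 ((544.5999755859375, 335.71710205078125), (55.25248336791992, 56.162071228027344), 13.281999588012695)
207 ((545.9002685546875, 333.6116943359375), (55.50071716308594, 57.357398986816406), 13.574666023254395)
498 ((542.28564453125, 338.55401611328125), (56.781890869140625, 59.39512634277344), 13.205279350280762)
((542.9224853515625, 335.5761413574219), (58.565635681152344, 56.707977294921875), 13.344945907592773)
((542.8568725585938, 336.3163146972656), (59.513057708740234, 63.75043869018555), 14.286585807800293)
[5.43163540e+02 3.35662420e+02 2.32047518e-01] 13.295343434703124 190.646684975452 568
[5.43163542e+02 3.35662421e+02 2.32048285e-01] 13.295387360142215 190.64668497833622 568
[5.43163542e+02 3.35662421e+02 2.32048183e-01] 13.29538152465161 190.6466849755446 568
[543.16354131 335.66242099   1.80284426] 103.29536730685096 190.64668497183266 568
```

View pics/w2.png

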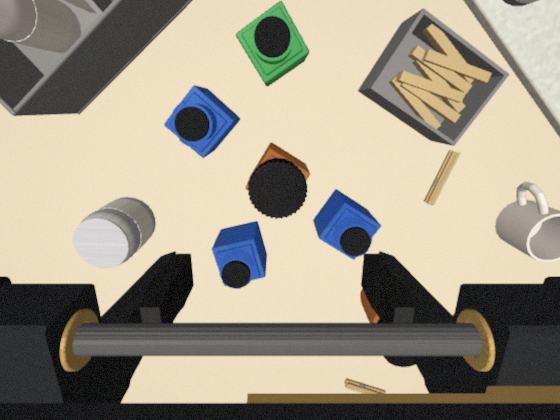

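The second view agrees: jar centre at (543,335.5), yaw 13.3°, cap top at 116. The finger lines left and right of the cap at (277,187) are clear, so I descend and grip.

Call:
carry_out(deltas="-0.07 -0.03 0.93 0 0 0 0; 0 0 0.93 0 0 0 0; 0 0 0.93 0 0 0 0; 0 0 0.93 0 0 0 0; 0 0 0.93 0 0 0 0", squeeze=45)

```text
time: 3.28
ee_pos: [543.8, 334.8, 161.9]
tcp_rot: [-0.0, 0.923, 0.384, 0.0]
contact_force: [0.0, -0.8, -0.1]
opening: 1.002
grasp_force: 0.0
```

Call:
carry_out(deltas="0 0 0.93 0 0 0 0; 0 0 0.95 0 0 0 0; 0 0 0 0 0 0 0; 0 0 0 0 0 0 0")

```text
time: 3.62
ee_pos: [542.9, 334.3, 105.1]
tcp_rot: [-0.0, 0.924, 0.383, -0.002]
contact_force: [1.1, 0.4, 0.4]
opening: 0.998
grasp_force: 0.0
```

Call:
carry_out(deltas="0 0 0 0 0 0 1; 0 0 0 0 0 0 1; 0 0 0 0 0 0 1; 0 0 0 0 0 0 1; 0 0 0 0 0 0 1")

```text
time: 4.03
ee_pos: [545.0, 335.0, 108.1]
tcp_rot: [-0.0, 0.924, 0.382, 0.001]
contact_force: [-1.2, 0.5, 4.3]
opening: 0.669
grasp_force: 45.0
```

Gripped: the opening is 58.9 mm at 45 N. I'll lift and fit the square holder from the first images.

Call:
carry_out(deltas="0 0 -0.5 0 0 0 1; 0 0 -0.9 0 0 0 1; 0 0 -1 0 0 0 1; 0 0 -1 0 0 0 1; 0 0 -1 0 0 0 1")

```text
time: 4.45
ee_pos: [543.3, 334.1, 238.4]
tcp_rot: [-0.0, 0.924, 0.382, -0.002]
contact_force: [0.8, -0.1, -5.8]
opening: 0.665
grasp_force: 45.0
```

Call:
carry_out(deltas="0 0 -1 0 0 0 1; 0 0 -0.6 0 0 0 1; 0 0 0 0 0 0 1; 0 0 0 0 0 0 1")

```text
time: 4.78
ee_pos: [544.3, 334.5, 286.4]
tcp_rot: [0.0, 0.924, 0.382, 0.0]
contact_force: [-0.4, 0.0, -6.2]
opening: 0.668
grasp_force: 45.0
```

```bash
cat >> h.py <<'E'
from scipy.optimize import least_squares
def holder(C,x=598,y=-283,zlo=17,zhi=32):
    near=np.hypot(C[...,0]-x,C[...,1]-y)<85
    m=near&(C[...,2]>zlo)&(C[...,2]<zhi); Q=C[m]
    print("outer",len(Q),cv2.minAreaRect(Q[:,:2].astype(np.float32)),"z",np.median(Q[:,2]).round(1))
    F=C[(np.hypot(C[...,0]-x,C[...,1]-y)<30)&(C[...,2]<15)]
    print("floor z",len(F),np.median(F[:,2]).round(1),cv2.minAreaRect(F[:,:2].astype(np.float32)))
E
python3 - <<'E'
from h import *
o=get_obs(); print(o["time"],o["ee_pos"],o["tcp_rot"],o["qpos"],o["opening"],o["grasp_force"],o["contact_force"])
for n in("top","side"): holder(cloud(n,np.load(n+"0.npy")))
E
```

```text
4.7833 [544.28341971 334.47932893 286.42691382] [3.58037667e-06 9.24166183e-01 3.81990570e-01 2.66685178e-04] [3.65575726e-01 2.97933621e-01 1.40270034e+00 6.96608534e-06
 1.44042532e+00 1.15247262e+00] 0.6675207089485159 45.00206055381568 [-4.14164112e-01  5.13413502e-03 -6.22010543e+00]
outer 966 ((597.916015625, -281.3710632324219), (106.56399536132812, 106.78473663330078), 83.00926208496094) z 24.7
floor z 341 6.8 ((599.8942260742188, -283.4755554199219), (58.02225112915039, 55.70574188232422), 88.2249526977539)
outer 397 ((593.5571899414062, -277.30255126953125), (116.12684631347656, 106.13300323486328), 83.7212905883789) z 23.1
floor z 79 5.7 ((599.0962524414062, -293.5345458984375), (57.65861129760742, 38.204444885253906), 6.778926849365234)
```

The holder centre is at about (598,−281), yaw −7°, top at z≈24. I turn the jar by −20.3° and carry it toward the holder, stopping short for another look.

Call:
carry_out(deltas="0 0 0 0 0 1 1; 0 0 0 0 0 1 1; 0 0 0 0 0 0.95 1; -0.17 0.5 0 0 0 0 1; -0.34 0.97 0 0 0 0 1")

```text
time: 5.2
ee_pos: [546.9, 289.3, 282.9]
tcp_rot: [-0.0, 0.976, 0.216, -0.003]
contact_force: [0.6, -1.5, -6.4]
opening: 0.665
grasp_force: 45.0
```

Call:
carry_out(deltas="-0.34 0.97 0 0 0 0 1; -0.34 0.97 0 0 0 0 1; -0.34 0.97 0 0 0 0 1; -0.34 0.97 0 0 0 0 1; -0.34 0.97 0 0 0 0 1")

```text
time: 5.62
ee_pos: [561.6, 132.4, 283.6]
tcp_rot: [-0.0, 0.977, 0.214, -0.002]
contact_force: [-0.4, 0.6, -6.2]
opening: 0.663
grasp_force: 45.0
```

Call:
carry_out(deltas="-0.34 0.97 0 0 0 0 1; -0.34 0.97 0 0 0 0 1; -0.34 0.97 0 0 0 0 1; -0.34 0.97 0 0 0 0 1; -0.34 0.97 0 0 0 0 1")

```text
time: 6.03
ee_pos: [575.7, -20.8, 283.7]
tcp_rot: [-0.001, 0.977, 0.214, -0.002]
contact_force: [0.7, -0.0, -6.2]
opening: 0.666
grasp_force: 45.0
```

Call:
carry_out(deltas="-0.34 0.97 0 0 0 0 1; -0.34 0.97 0 0 0 0 1; -0.34 0.97 0 0 0 0 1; -0.2 0.5 0 0 0 0 1; 0 0 0 0 0 0 1")

```text
time: 6.45
ee_pos: [585.3, -131.2, 283.9]
tcp_rot: [-0.0, 0.977, 0.212, -0.002]
contact_force: [0.1, 0.7, -6.0]
opening: 0.663
grasp_force: 45.0
```

Call:
carry_out(deltas="0 0 0 0 0 0 1; 0 0 0 0 0 0 1")

```text
time: 6.62
ee_pos: [585.9, -126.5, 285.0]
tcp_rot: [-0.001, 0.977, 0.214, -0.001]
contact_force: [0.2, -0.0, -6.5]
opening: 0.662
grasp_force: 45.0
```

```bash
python3 - <<'E'
from h import *
o=get_obs(); print(o["time"],o["ee_pos"],o["tcp_rot"],o["qpos"],o["opening"],o["grasp_force"],o["contact_force"])
p,d=camera("wrist"); C=cloud("wrist",d); cv2.imwrite("pics/w3.png",np.clip(p*1.4,0,255).astype(np.uint8)); np.save("w3.npy",C)
holder(C)
e=o["ee_pos"]
m=(np.hypot(C[...,0]-e[0],C[...,1]-e[1])<48)&(C[...,2]>e[2]-110)&(C[...,2]<e[2]-30); Q=C[m]; print(len(Q))
if len(Q)>20: print(cv2.minAreaRect(Q[:,:2].astype(np.float32)),Q.min(0),Q.max(0))
E
```

```text
6.6167 [ 585.85305242 -126.48869171  284.98947655] [-0.00115247  0.97691701  0.21361323 -0.00110221] [-4.10763327e-01  2.13517726e-01  1.50881411e+00  5.82565732e-04
  1.42239777e+00  7.29401252e-01] 0.6623345953641127 45.001395917788614 [ 2.27088727e-01 -4.52513982e-03 -6.45794562e+00]
outer 4387 ((595.4322509765625, -279.5604248046875), (106.3094711303711, 105.1136245727539), 83.19450378417969) z 24.2
floor z 1419 6.4 ((596.29638671875, -283.0786437988281), (54.8251953125, 56.536415100097656), 82.4444351196289)
3494
((586.0386962890625, -125.42771911621094), (56.050533294677734, 54.609989166259766), 82.9759521484375) [ 562.35449441 -156.07027146  184.27856788] [615.93219786 -94.36484923 254.98085957]
```

View pics/w3.png

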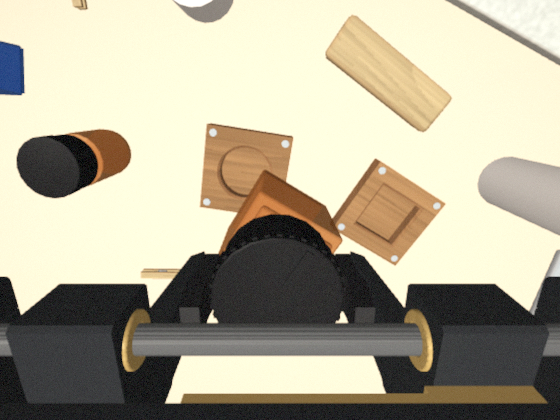

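The wrist view shows the jar held at yaw −7.0° with its corner at (265,175), and the square holder at (388,212) with yaw −6.8°. They are aligned, and the remaining shift is (9.4, −154.1) mm. I'll move over and go part-way down.

Call:
carry_out(deltas="-0.37 0.96 0 0 0 0 1; -0.37 0.96 0 0 0 0 1; -0.37 0.96 0 0 0 0 1; -0.37 0.96 0 0 0 0 1; -0.38 0.96 0 0 0 0 1")

```text
time: 7.08
ee_pos: [596.3, -280.9, 286.3]
tcp_rot: [-0.0, 0.977, 0.215, -0.0]
contact_force: [0.8, 0.0, -6.2]
opening: 0.667
grasp_force: 45.0
```

Call:
carry_out(deltas="0 0 0 0 0 0 1; 0 0 0.9 0 0 0 1; 0 0 0.9 0 0 0 1; 0 0 0.9 0 0 0 1; 0 0 0.9 0 0 0 1")

```text
time: 7.5
ee_pos: [596.2, -279.6, 177.3]
tcp_rot: [-0.0, 0.977, 0.214, -0.0]
contact_force: [-0.4, -0.7, -6.8]
opening: 0.666
grasp_force: 45.0
```

Call:
carry_out(deltas="0 0 0.8 0 0 0 1; 0 0 0 0 0 0 1; 0 0 0 0 0 0 1")

```text
time: 7.75
ee_pos: [595.3, -279.4, 153.0]
tcp_rot: [-0.002, 0.977, 0.214, -0.001]
contact_force: [0.8, 0.5, -5.4]
opening: 0.667
grasp_force: 45.0
```

```bash
cat > m.py <<'E'
from h import *
o=get_obs(); e=o["ee_pos"]; print(o["time"],e,o["tcp_rot"],o["qpos"],o["contact_force"])
P=[]
for i in range(3):
    p,d=camera("wrist"); P.append(cloud("wrist",d))
    print(get_obs()["ee_pos"])
C=np.mean(P,0); cv2.imwrite("pics/w4.png",np.clip(p*1.4,0,255).astype(np.uint8)); np.save("w4.npy",C)
R=np.array([[np.cos(.12),np.sin(.12)],[-np.sin(.12),np.cos(.12)]])  # holder axes -0.12 rad
m=(np.hypot(C[...,0]-e[0],C[...,1]-e[1])<80)
H=C[m&(C[...,2]>20)&(C[...,2]<28)]; J=C[m&(C[...,2]>e[2]-95)&(C[...,2]<e[2]-36)]
J=J[np.hypot(*(J[:,:2]-e[:2]).T)<46]
for n,Q,h in(("holder",H,52.5),("jar",J,28)):
    q=(Q[:,:2]-e[:2])@R.T
    print(n,len(Q),np.percentile(q,[0.5,2,50,98,99.5],axis=0).round(1).tolist(),cv2.minAreaRect(Q[:,:2].astype(np.float32)),np.median(Q[:,2]))
p,d=camera("top"); cv2.imwrite("pics/top1.png",p); np.save("top1.npy",d)
E
python3 m.py
```

```text
7.75 [ 595.25557179 -279.35810579  152.96976686] [-0.00168625  0.97680553  0.21411684 -0.00144475] [-6.18972300e-01  4.61484129e-01  1.46280230e+00  1.30501780e-04
  1.22174561e+00  5.20202824e-01] [ 0.78468388  0.45483599 -5.36748243]
[ 596.55600205 -280.51545875  155.27939136]
[ 597.25901812 -281.30148846  156.70818951]
[ 597.51754987 -281.71740875  157.30054274]
holder 5806 [[-40.2, -60.3], [-36.7, -57.2], [31.3, 22.4], [57.7, 53.6], [60.5, 57.0]] ((596.05908203125, -280.9928283691406), (102.37322998046875, 103.76184844970703), 83.0970687866211) 25.443134414571766
jar 2112 [[-16.8, -34.0], [-12.6, -32.3], [26.4, 2.6], [33.7, 31.0], [34.9, 35.6]] ((611.237548828125, -275.0754089355469), (56.9896354675293, 86.51355743408203), 17.32062530517578) 93.51148096156874
```

View pics/w4.png

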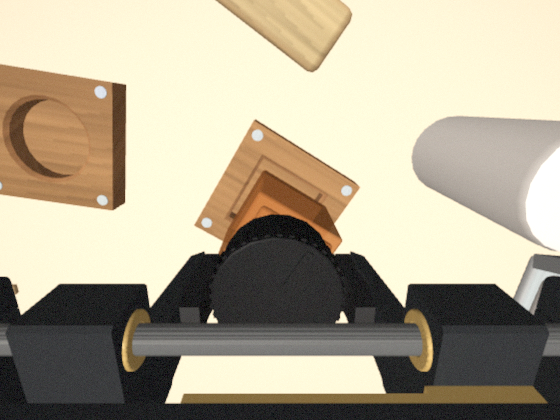

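The jar's square and the recess look parallel, with the jar corner at (265,172) over the recess corner at (255,155). The arm was still settling, so I let it stand and measure again from a single frame.

Call:
carry_out(deltas="0 0 0 0 0 0 1; 0 0 0 0 0 0 1; 0 0 0 0 0 0 1; 0 0 0 0 0 0 1; 0 0 0 0 0 0 1")

```text
time: 8.37
ee_pos: [596.0, -281.5, 154.8]
tcp_rot: [0.0, 0.977, 0.213, 0.0]
contact_force: [-0.5, -0.7, -6.0]
opening: 0.665
grasp_force: 45.0
```

```bash
cat > m.py <<'E'
from h import *
R=np.array([[np.cos(.12),-np.sin(.12)],[np.sin(.12),np.cos(.12)]])  # rows: holder x,y axes (yaw -0.12)
for i in range(3):
    o=get_obs(); e=o["ee_pos"]; p,d=camera("wrist"); c=get_calibration("wrist")
    K=c["mtx"]; v,u=np.mgrid[:420,:560]; T=c["tool_from_camera"]; q=o["tcp_rot"]
    A=Ro.from_quat([q[1],q[2],q[3],q[0]]).as_matrix()
    C=((np.stack([(u-K[0,2])/K[0,0]*d,(v-K[1,2])/K[1,1]*d,d],-1)@T[:3,:3].T+T[:3,3])@A.T)
    D=C[...,2]+e[2]; rxy=np.hypot(C[...,0],C[...,1]); B=C[...,:2]@R.T
    print(o["time"],e.round(2),o["tcp_rot"].round(4),o["contact_force"].round(1))
    J=(rxy<46)&(C[...,2]<-42)&(C[...,2]>-95)
    # faces: +x face and +y face of jar
    fx=B[J&(np.abs(B[...,1])<18)&(B[...,0]>22)]; fy=B[J&(np.abs(B[...,0])<18)&(B[...,1]>22)]
    print(" jar +x face",len(fx),np.median(fx[:,0]) if len(fx) else None,"+y face",len(fy),np.median(fy[:,1]) if len(fy) else None, "slopes",[np.polyfit(*a,1)[0].round(3) for a in((fx[:,1],fx[:,0]),(fy[:,0],fy[:,1])) if len(a[0])>30])
    H=(rxy<85)&(D>19)&(D<30); q=B[H]
    bx=q[(np.abs(q[:,1])<40)&(q[:,0]>0)][:,0]; by=q[(np.abs(q[:,0])<40)&(q[:,1]>0)][:,1]
    print(" holder outer +x",np.percentile(bx,99).round(1),"+y",np.percentile(by,99).round(1),"inner +x",np.percentile(q[(np.abs(q[:,1])<15)&(q[:,0]>20)][:,0],1).round(1),"+y",np.percentile(q[(np.abs(q[:,0])<15)&(q[:,1]>20)][:,1],1).round(1),"z",np.median(D[H]).round(1))
    r=cv2.minAreaRect(q.astype(np.float32)); print(" outer rect",r)
E
python3 m.py; python3 - <<'E'
from h import *
d=camera("top")[1]; C=cloud("top",d); holder(C,597,-281)
E
```

```text
8.3667 [ 595.99 -281.48  154.78] [1.000e-04 9.770e-01 2.132e-01 1.000e-04] [-0.5 -0.7 -6. ]
 jar +x face 914 26.370269215311346 +y face 318 28.3200949449427 slopes [np.float64(0.003), np.float64(-0.003)]
 holder outer +x 51.2 +y 53.4 inner +x 29.1 +y 31.4 z 24.0
 outer rect ((-1.3462905883789062, 0.9050407409667969), (105.34590911865234, 105.51705932617188), 0.020173482596874237)
8.4167 [ 595.96 -281.42  154.64] [-0.      0.977   0.2132 -0.    ] [-0.4  0.3 -6. ]
 jar +x face 916 26.36168856799404 +y face 325 28.330220507668972 slopes [np.float64(0.002), np.float64(-0.003)]
 holder outer +x 51.2 +y 53.3 inner +x 29.1 +y 31.4 z 23.9
 outer rect ((-1.3786392211914062, 1.1219978332519531), (104.98712921142578, 105.46373748779297), 89.9775619506836)
8.4667 [ 595.98 -281.43  154.62] [ 0.      0.977   0.2132 -0.    ] [-0.2 -0.1 -6.2]
 jar +x face 917 26.3536931728087 +y face 326 28.32922096566681 slopes [np.float64(0.002), np.float64(-0.003)]
 holder outer +x 51.3 +y 53.3 inner +x 29.2 +y 31.3 z 24.0
 outer rect ((-1.3373832702636719, 1.009521484375), (105.15149688720703, 105.55013275146484), 89.96095275878906)
outer 9 ((653.6755981445312, -240.64060974121094), (5.153764724731445, 14.316327095031738), 7.730924606323242) z 24.5
floor z 0 nan ((0.0, 0.0), (0.0, 0.0), 0.0)
  return _methods._mean(a, axis=axis, dtype=dtype,
  ret = ret.dtype.type(ret / rcount)
```

Settled. The jar is parallel to the recess within 0.2°, and the centre offset is only (0.3, 0.7) mm. I correct that and lower gently.

Call:
carry_out(deltas="0.02 -0.01 0.2 0 0 0 1; 0 0 0.2 0 0 0 1; 0 0 0.2 0 0 0 1; 0 0 0.2 0 0 0 1; 0 0 0.15 0 0 0 1")

```text
time: 8.98
ee_pos: [595.9, -280.5, 124.6]
tcp_rot: [-0.001, 0.977, 0.213, -0.001]
contact_force: [0.3, 0.5, -6.1]
opening: 0.668
grasp_force: 45.0
```

Call:
carry_out(deltas="0 0 0.1 0 0 0 1; 0 0 0.1 0 0 0 1; 0 0 0.05 0 0 0 1; 0 0 0 0 0 0 1; 0 0 0 0 0 0 1")

```text
time: 9.4
ee_pos: [596.5, -280.9, 118.8]
tcp_rot: [0.0, 0.977, 0.213, 0.0]
contact_force: [-0.2, 0.1, -6.5]
opening: 0.664
grasp_force: 45.0
```

Call:
carry_out(deltas="0 0 0.07 0 0 0 1; 0 0 0.05 0 0 0 1; 0 0 0.03 0 0 0 1; 0 0 0 0 0 0 1; 0 0 0 0 0 0 1")

```text
time: 9.82
ee_pos: [596.5, -280.9, 114.3]
tcp_rot: [0.0, 0.977, 0.213, 0.0]
contact_force: [-0.4, -0.1, -4.6]
opening: 0.671
grasp_force: 45.0
```

Call:
carry_out(deltas="0 0 0.04 0 0 0 1; 0 0 0.02 0 0 0 1; 0 0 0 0 0 0 1; 0 0 0 0 0 0 1; 0 0 0 0 0 0 1")

```text
time: 10.23
ee_pos: [597.0, -281.0, 114.3]
tcp_rot: [0.0, 0.977, 0.213, 0.001]
contact_force: [-2.8, 2.5, 5.9]
opening: 0.663
grasp_force: 45.0
```

The jar is seated: contact came at TCP z 114 and the net push changed to about +12 N with little side force. I'll check from the side camera while the tight cap dwells, then start unscrewing.

Call:
carry_out(deltas="0 0 0 0 0 -0.5 1; 0 0 0 0 0 -0.7 1; 0 0 0 0 0 -0.7 1; 0 0 0 0 0 -0.7 1; 0 0 0 0 0 -0.7 1", squeeze=55)

```text
time: 10.65
ee_pos: [597.5, -281.6, 114.2]
tcp_rot: [0.001, 0.915, 0.403, 0.001]
contact_force: [-0.6, 1.3, 2.9]
opening: 0.665
grasp_force: 55.0
```

```bash
python3 - <<'E'
from h import *
o=get_obs(); e=o["ee_pos"]; print(o["time"],e,o["tcp_rot"],o["contact_force"],o["torque"],o["qpos"])
p,d=camera("wrist"); C=cloud("wrist",d); np.save("w5.npy",C)
r=np.hypot(C[...,0]-e[0],C[...,1]-e[1])
Q=C[(r<46)&(C[...,2]>30)&(C[...,2]<84)]; print("jar",len(Q),cv2.minAreaRect(Q[:,:2].astype(np.float32)),np.percentile(Q[:,2],[1,50,99]))
p,d=camera("side"); C=cloud("side",d); r=np.hypot(C[...,0]-596,C[...,1]+281)
Q=C[(r<50)&(C[...,2]>10)&(C[...,2]<90)]; print("side",len(Q),np.percentile(Q[:,2],[1,50,99]))
E
```

```text
10.65 [ 597.48539482 -281.55083932  114.16246492] [1.32173257e-03 9.15203837e-01 4.02988062e-01 9.01563090e-04] [-0.55508531  1.26763125  2.92763625] [ 0.12446812  0.23330907 -0.17016333] [-6.19764368e-01  5.09393672e-01  1.48018330e+00  2.18602767e-04
  1.14882204e+00  1.21382784e-01]
jar 3093 ((595.9444580078125, -280.1289367675781), (54.36286544799805, 55.396728515625), 86.08232116699219) [31.35908919 69.99527742 83.4385342 ]
side 482 [16.96074742 43.41076235 88.54108182]
```

The jar stays (yaw play of +3°, shoulder at z≈84) while the cap turns. I continue to about 1.1 rad total.

Call:
carry_out(deltas="0 0 0 0 0 -0.7 1; 0 0 0 0 0 -0.7 1; 0 0 0 0 0 -0.7 1; 0 0 0 0 0 -0.7 1; 0 0 0 0 0 -0.7 1")

```text
time: 11.17
ee_pos: [597.4, -281.0, 114.6]
tcp_rot: [0.001, 0.812, 0.584, 0.001]
contact_force: [-3.8, 3.4, 9.4]
opening: 0.663
grasp_force: 55.0
```

Call:
carry_out(deltas="0 0 0 0 0 -0.7 1; 0 0 0 0 0 -0.7 1; 0 0 0 0 0 -0.7 1; 0 0 0 0 0 -0.3 1; 0 0 0 0 0 0 1")

```text
time: 11.58
ee_pos: [597.2, -281.1, 114.9]
tcp_rot: [0.001, 0.72, 0.694, 0.0]
contact_force: [-4.2, 3.5, 10.3]
opening: 0.664
grasp_force: 55.0
```

```bash
python3 - <<'E'
from h import *
o=get_obs(); e=o["ee_pos"]; print(o["time"],e,o["tcp_rot"],o["contact_force"],o["torque"],o["qpos"])
p,d=camera("wrist"); C=cloud("wrist",d); cv2.imwrite("pics/w6.png",np.clip(p*1.6,0,255).astype(np.uint8))
r=np.hypot(C[...,0]-e[0],C[...,1]-e[1])
Q=C[(r<46)&(C[...,2]>30)&(C[...,2]<84)]; print("jar",len(Q),cv2.minAreaRect(Q[:,:2].astype(np.float32)),np.percentile(Q[:,2],[1,50,99]))
E
```

```text
11.5833 [ 597.18981842 -281.09068326  114.88037649] [9.74130410e-04 7.20325484e-01 6.93635481e-01 2.58810607e-04] [-4.17852374  3.48662801 10.32704314] [0.54660112 0.73141746 0.02374606] [-6.19429864e-01  5.08259096e-01  1.48022327e+00  1.65054796e-04
  1.15110009e+00 -5.81749346e-01]
jar 3185 ((596.5278930664062, -264.1567687988281), (23.457365036010742, 56.346343994140625), 87.22762298583984) [31.19500537 72.39487089 83.58990244]
```

View pics/w6.png

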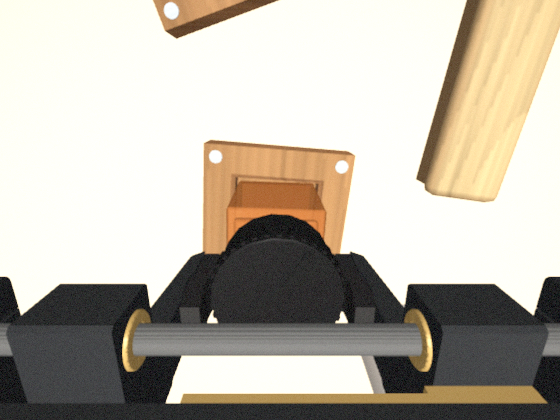

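The jar is fully in the recess with its top edge at (275,185), the twist torque is now about 0, and the cap has turned about 1.03 rad relative to the jar. I lift straight up.

Call:
carry_out(deltas="0 0 -0.1 0 0 0 1; 0 0 -0.15 0 0 0 1; 0 0 -0.2 0 0 0 1; 0 0 0 0 0 0 1; 0 0 0 0 0 0 1")

```text
time: 12.05
ee_pos: [597.0, -281.3, 126.6]
tcp_rot: [0.001, 0.72, 0.694, 0.0]
contact_force: [-0.5, 0.7, -0.4]
opening: 0.664
grasp_force: 55.0
```

The load is only about −0.4 N, which is the cap alone, so it is free. I continue up.

Call:
carry_out(deltas="0 0 -0.25 0 0 0 1; 0 0 -0.3 0 0 0 1; 0 0 -0.3 0 0 0 1; 0 0 -0.25 0 0 0 1; 0 0 -0.15 0 0 0 1")

```text
time: 12.47
ee_pos: [597.1, -281.3, 165.3]
tcp_rot: [0.001, 0.72, 0.694, 0.0]
contact_force: [-0.2, 0.8, -0.6]
opening: 0.667
grasp_force: 55.0
```

Call:
carry_out(deltas="0 0 0 0 0 0 1; 0 0 0 0 0 0 1; 0 0 0 0 0 0 1; 0 0 0 0 0 0 1; 0 0 0 0 0 0 1")

```text
time: 12.88
ee_pos: [596.1, -280.7, 162.7]
tcp_rot: [-0.001, 0.72, 0.694, -0.0]
contact_force: [-0.3, -0.2, 0.2]
opening: 0.661
grasp_force: 55.0
```

```bash
python3 - <<'E'
from h import *
o=get_obs(); e=o["ee_pos"]; print(o["time"],e,o["tcp_rot"],o["contact_force"],o["torque"],o["grasp_force"],abs(o["joint_vel"]).max())
p,d=camera("wrist"); C=cloud("wrist",d)
r=np.hypot(C[...,0]-e[0],C[...,1]-e[1])
Q=C[(r<48)&(C[...,2]>30)&(C[...,2]<84)]; print("jar",len(Q),cv2.minAreaRect(Q[:,:2].astype(np.float32)),np.percentile(Q[:,2],[1,50,99]))
s,d=camera("side"); C=cloud("side",d); cv2.imwrite("pics/end.png",np.hstack([cv2.resize(s[110:250,200:350],(400,373)),cv2.resize(p,(400,373))]))
E
```

```text
12.8833 [ 596.1397145  -280.67390503  162.66699149] [-5.34761104e-04  7.20080446e-01  6.93890376e-01 -1.08147568e-04] [-0.33331161 -0.18923201  0.15310222] [-0.072777    0.03809949 -0.01794075] 55.002027918817475 0.002179688002499951
jar 2458 ((596.2387084960938, -268.2569580078125), (31.147842407226562, 55.53506851196289), 86.2818374633789) [31.80201971 77.48924871 83.93535335]
```

View pics/end.png

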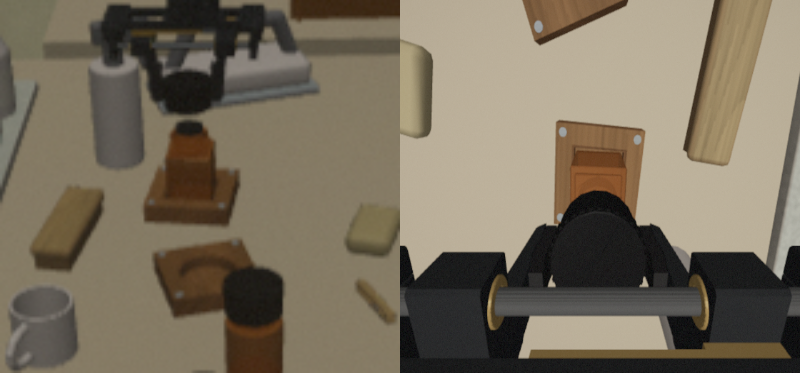

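The side view shows the cap held at (188,85), clear above the open neck at (190,130), and the jar seated in the square holder. The lower edge is about 28 mm above the rim and the arm is at rest, so I hand in.

```bash
python3 -c "
from rig import *
print(finish_job())"
```

```text
the job is handed in; nothing more can be done
None
```

The job is handed in, with no verdict returned: the square jar sits fully down in the square holder, and its unscrewed cap is held level and still about 28 mm above the open neck.

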